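# Return the orange carabiner to its row, gate facing the same way

## Robot

A 7-joint arm with a two-finger parallel gripper is mounted at the origin on the work surface. World frame = base frame: x ahead of the robot, y to its left, z up, the work surface at z = 0. Lengths are in m, angles in rad, forces in N, time in s.
With the tool pointing down it reaches from about 0.425 to 0.925 m from the base axis. Payload 6.8 kg.
Tool frame: the origin (TCP) lies on the front face of the gripper's body, between the roots of the fingers; the fingertips stand 73 mm ahead of it and the grasp point (between the pads) lies 54 mm ahead of it; z points along the fingers, y is the direction in which the jaws open and shut (so a half turn about z gives the same grasp; the last joint's range is limited). The gripper opens to 85 mm and grips with 20 to 120 N. Pads are 22 mm wide; open, the fingers measure 114 mm over their backs; the gripper's body (76 mm by 85 mm) begins 54 mm behind the grasp point. The pads swing forward as they close: fully open they stand 13 mm farther back than shut.
Start: joints at [-1.326, 0.477, 0.022, 1.555, -0.011, 1.109, -0.083], TCP at [0.233, 0.633, 0.304] pointing down, gripper open.
Joint ranges: [-2.96, 2.96], [-0.34, 2.1], [-1.41, 1.46], [0.24, 2.44], [-1.37, 4.51], [0.17, 1.92], [-2.96, 2.96]. Speed limits (rad/s): [2.39, 2.39, 3.14, 3.14, 3.14, 3.14, 3.14].

## Interface

Orientations are given as a rotation vector (axis times angle).
In Python, from bench import * gives the robot as it stands.
- The arm moves only by the tool jog_arm, never from a script. Its argument "plan" is a list of rows, each a list of 2 entries, a list of its own where there are three numbers: the shift along the world's x, y, z in cm, then the turn about the world's z in rad. In form: [[[tx, ty, tz], twist], ...]. A call has 1 to 12 rows; each row shifts and turns the commanded pose from where the row before left it; what a row does not reach is not made up. A row lasts 1/10 s, in which the tool goes at most 50 mm and 8.59 degrees, less where a joint would pass 70% of its speed; a pose out of reach is approached as far as the arm can. A call is refused whole if a number of a shift passes 5 or a number of a turn 0.15, either way. A call with a gripper value outside its range is refused whole. "hand" is the finger opening in cm, from 0 to 8.54, set as the call begins (left out, the last holds). The fingers move at their own pace and stop on an object; "grip_force" is the grip in N (left out, the last holds). Time passes only in rows, so rows that do not move let the fingers close. It gives the time, the measured TCP pose, the force and the opening at its end, in the units of the state.
- get_obs(): the state, without advancing time (a new reading comes with each control period).
- grab_frame(name): name is "side" or "top" or "wrist"; returns the picture (420x560x3 uint8, red, green, blue); there is no depth.
- get_calibration(name): a dict with "intrinsics" (3x3 intrinsics, pixels), "xyz" and "orientation" of the camera in the world. Camera axes: x right, y down, z forward; pixel columns grow to the right and rows downward; lengths in m; the calibration is good to about 2 mm. A picture is of the moment at which its call begins: read the wrist's pose just before it. get_calibration takes no time and is no camera call; for the wrist camera it gives the pose at the moment of the call.
- hand_in(): hands the job in, once; it reports no verdict.
The state is a dict: "clock": time; "joints": joint angles; "qvel": joint speeds; "tau": joint torques, N m; "tcp_pos": TCP position; "orientation": TCP orientation; "contact_force": force on the tool from outside, world axes, zero at the start; "moment": the same for the moment, N m; "grip_width": finger opening in m.
Only numpy, scipy, OpenCV 4.12 (cv2) and the standard library are available. Lean on these libraries where they do the work, as an engineer would, in place of code of your own. Each camera call takes 0.05 s, during which the arm holds its last target. There are 200 camera calls.

## Task

Lay the orange carabiner flat in the one empty marked place of the carabiner row on the glass shelf, centred on the marking and in line with the others, with its silver gate on the same side as theirs. Set it down rather than dropping it, let go, and leave the blue carabiner and the headlamp where they are.

Things in the scene. Friction and masses are not known exactly. Their poses are not given: they have to be found in the camera images.
- orange_mid (a point): Centre, half-way up (6 mm above the glass), of the orange carabiner: rigid loop of 12 mm bar lying flat, 84 mm long (x axis), 50 mm wide (y), 12 mm thick, hole 60 x 26 mm, about 60 g. Its fixed silver gate is on the +y side, the orange spine on -y; both are straight and parallel over the middle 50 mm. Grip across the 50 mm width, fingertips 3 mm above the glass.
- orange_gate (a point): Middle of the silver gate of the orange carabiner: 19 mm from its centre along its +y axis.
- place (a point): Centre of the empty place, 6 mm above the glass, where the carabiner's centre should come: slate-grey 100 x 62 mm rectangle printed on the smoked glass (top 40 mm above the table). x: along a carabiner laid correctly; +y: the side of the row's gates. Fixed neighbours: yellow carabiner at y +105 mm, green at -105, purple at -175, 55 mm high first-aid box at +235.
- blue_mid (a point): Centre, half-way up, of a loose blue carabiner of the same shape and size, a bystander lying on the front half of the glass. To be left where it is.
- headlamp_mid (a point): Centre, half-way up, of a charcoal headlamp unit without its strap, 45 mm deep, 58 mm wide and 38 mm high, a loose bystander on the front half of the glass. To be left where it is.
Not all that is in view belongs to the job. What is meant by the part that bears orange_mid is not brown, pink or turquoise, and is the smaller of those in its own colour.

How it is judged:
On the way:
1. the orange carabiner is lowered onto the empty place (within 30 mm sideways and 8 mm of its resting height) while the fingers hold it (horizontal distance between orange_mid and place below 0.03 m and z of orange_mid in the frame of place below 0.008 m and contact force between the fingers and orange above 0.3 N), for 0.05 s.
At the end, for the whole second after the job is handed in: The orange carabiner lies flat, at rest and released in the empty place: centre within 15 mm, length within 15 degrees of the place's x axis, gate on the +y side (its middle past the place's centre line). The blue carabiner and headlamp are within 20 mm of their starts (horizontal distance between orange_mid and place below 0.015 m and z of orange_mid in the frame of place between -0.004 and 0.004 m and angle between the x axis of orange_mid and the x axis of place, either way round below 0.26 rad and y of orange_gate in the frame of place above 0 m and angle between orange_mid's own z axis and vertical below 0.1 rad and linear speed of orange below 0.02 m/s and distance of each of blue_mid, headlamp_mid from where it was at the start of the episode below 0.02 m); the robot touches nothing.
It also fails if it takes over 35 s, if anything falls off the work surface, if the arm or the gripper's body presses on something with over 40 N, if the wrist force passes 120 N, or if a joint passes its speed limit or range.

## Working session

There is one attempt and no reset: what is moved stays moved. The work goes in short steps, Python scripts to look and compute and a tool call to move; the robot and the scene stay as the last step left them, time stands still between calls to the robot, and variables do not carry over. Pictures are saved under pics/ and viewed, about 8 in all and at most 12, crops included, and the job is handed in when it is done.

Besides the shell and the picture viewer there is one more tool, called by a JSON object that holds its "api" and its "payload". jog_arm: Moves the arm, as the interface text tells. Its arguments: {"type":"object","properties":{"plan":{"type":"array","items":{"type":"array"}},"hand":{"type":"number"},"grip_force":{"type":"number"}},"required":["plan"]}

```bash
mkdir -p pics
python3 - <<'E'
from bench import *
import cv2
o=get_obs();print(o)
for n in("top","side"):
    f=grab_frame(n);cv2.imwrite(f"pics/{n}0.png",cv2.resize(f[:,:,::-1],(800,600),interpolation=cv2.INTER_CUBIC));print(n,get_calibration(n))
E
```

```text
{'clock': 0.0, 'joints': array([-1.32609254,  0.47782521,  0.022332  ,  1.55649275, -0.01149174,
        1.10930593, -0.08311642]), 'qvel': array([ 1.11395285e-03, -1.11710881e-03, -7.65630080e-04, -2.40688376e-05,
       -1.63880528e-03, -2.33700403e-03, -2.76104119e-04]), 'tau': array([-1.10190049e-03, -5.96434808e+01,  1.60742797e+00, -2.81206638e+01,
        1.24648085e-02,  9.30065929e-03, -2.45097971e-05]), 'tcp_pos': array([0.23307096, 0.63297253, 0.30289118]), 'orientation': array([-5.51256248e-01, -3.09265726e+00,  2.97453303e-03]), 'contact_force': array([-0.61225063, -0.1429304 ,  0.36781962]), 'moment': array([-0.03296309, -0.02828545,  0.07434054]), 'grip_width': 0.08545445927972817}
top {'intrinsics': array([[391.60653214,   0.        , 278.0190054 ],
       [  0.        , 391.60653214, 208.52588539],
       [  0.        ,   0.        ,   1.        ]]), 'xyz': array([0.3633361 , 0.04114193, 1.0933808 ]), 'orientation': array([-2.15875362,  2.20179758, -0.08240455])}
side {'intrinsics': array([[506.41936815,   0.        , 280.28150045],
       [  0.        , 506.41936815, 208.93617823],
       [  0.        ,   0.        ,   1.        ]]), 'xyz': array([ 0.20805047, -0.84187614,  0.90700435]), 'orientation': array([-2.27543045,  0.31809929, -0.15260531])}
```

View pics/top0.png

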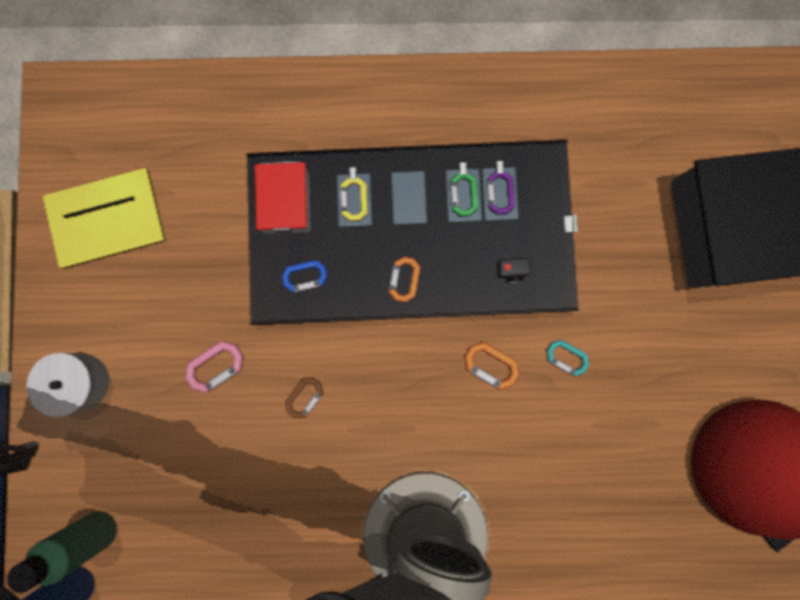

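View pics/side0.png

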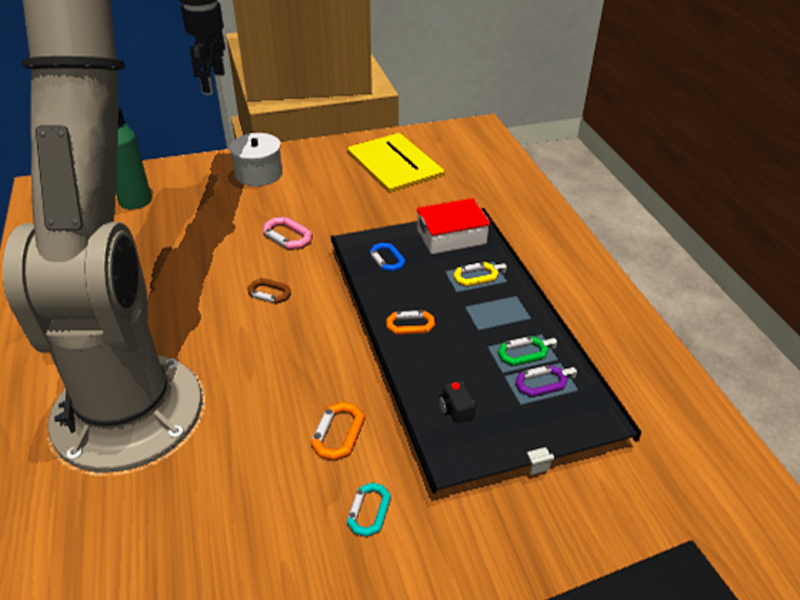

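Two orange loops show in top0: one on the glass at (405,279) and a larger one on the table at (491,365). The one on the glass fits the description because it is the smaller. Brown (304,397), pink (214,367) and turquoise (568,357) are excluded. The empty place is at (409,197), and the row's gates are on the image-left side (+y). I'll confirm this in one crop.

```bash
cat > h.py <<'E'
from bench import *
import cv2, numpy as np
from scipy.spatial.transform import Rotation as R
def ray(n,px,z,cal=None):
    c=cal or get_calibration(n);K=c["intrinsics"];Rm=R.from_rotvec(c["orientation"]).as_matrix()
    d=np.linalg.inv(K)@np.c_[np.atleast_2d(px),np.ones(len(np.atleast_2d(px)))].T
    d=(Rm@d).T; o=np.array(c["xyz"]); return o+d*((z-o[2])/d[:,2])[:,None]
E
python3 - <<'E'
from h import *
f=grab_frame("top")[:,:,::-1]
c=f[100:270,260:400]; cv2.imwrite("pics/crop1.png",cv2.resize(c,(490,595),interpolation=cv2.INTER_CUBIC))
E
```

```text
(no output)
```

View pics/crop1.png

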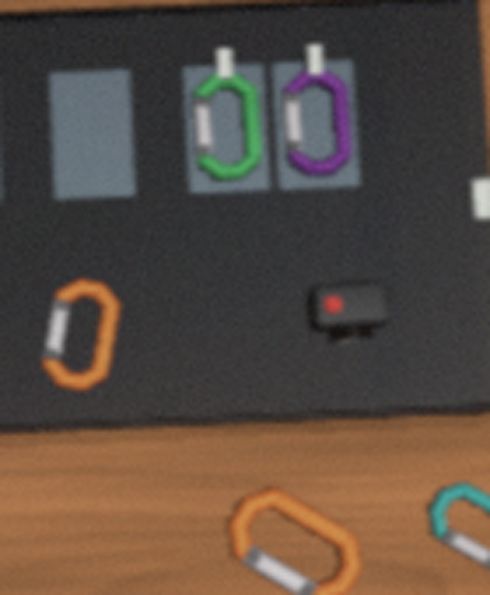

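The crop confirms it: the orange loop on the glass, about (82,335), is clearly smaller than the one on the table, about (295,545). Its gate is on the left. The empty place has corners at (50,73), (130,69), (135,194) and (55,199).

Run:
```python
from h import *
S=lambda p:np.array(p,float)/3.5+[260,100]-.36
pl=ray("top",S([(50,73),(130,69),(135,194),(55,199)]),.040)
print("place",pl.mean(0),np.linalg.norm(np.diff(pl,axis=0),axis=1)); 
v=pl[0]+pl[1]-pl[2]-pl[3];print("yaw",np.arctan2(v[1],v[0]))
f=grab_frame("top").astype(int)
m=np.zeros(f.shape[:2],np.uint8); m[176:216,268:300]=(f[176:216,268:300].max(2)>95)
p=np.argwhere(m)[:,::-1]
w=ray("top",p,.048)[:,:2]
r=cv2.minAreaRect(w.astype(np.float32)*1000);print(len(p),r)
g=ray("top",S([(62,304),(52,357)]),.048);d=g[0]-g[1];print("gate mid",g.mean(0),"yaw",np.arctan2(d[1],d[0]))
s=ray("top",S([(115,315),(105,370)]),.048);d=s[0]-s[1];print(s.mean(0),np.arctan2(d[1],d[0]))
o=get_obs();M=R.from_rotvec(o["orientation"]).as_matrix();print(M);c=get_calibration("wrist");print(c)
print(M.T@(np.array(c["xyz"])-o["tcp_pos"]))
```

```text
place [0.63944658 0.01715336 0.04      ] [0.06285766 0.09951832 0.06244785]
yaw 0.017930477895126043
379 ((480.96905517578125, 29.095378875732422), (52.14487838745117, 85.96809387207031), 78.46636962890625)
gate mid [0.48420469 0.04781575 0.048     ] yaw -0.20463617318814672
[0.4741419  0.00736824 0.048     ] -0.2010522584893719
[[-9.38408949e-01  3.45526481e-01 -3.08665145e-04]
 [ 3.45526612e-01  9.38408387e-01 -1.02923863e-03]
 [-6.59752396e-05 -1.07249876e-03 -9.99999423e-01]]
{'intrinsics': array([[376.00352396,   0.        , 280.32391722],
       [  0.        , 376.00352396, 207.48059727],
       [  0.        ,   0.        ,   1.        ]]), 'xyz': array([0.15641973, 0.66246345, 0.37284903]), 'orientation': array([2.3484248 , 1.63990904, 0.26533089])}
[ 0.08210853  0.00090107 -0.06954689]
```

{"api": "jog_arm", "payload": {"plan": [[[1.6,-3.2,0],0.015],[[1.6,-3.6,0],0.015],[[1.6,-3.6,0],0.015],[[1.6,-3.6,0],0.015],[[1.6,-3.6,0],0.015],[[1.6,-3.6,0],0.015],[[1.6,-3.6,0],0.015],[[1.6,-3.6,0],0.015],[[1.6,-3.6,0],0.015],[[1.6,-3.6,0],0.015],[[1.6,-3.6,0],0],[[1.6,-3.6,0],0]], "hand": 6.8}}

```text
clock: 1.4
tcp_pos: [0.4256, 0.2038, 0.304]
orientation: [0.318, 3.125, 0.0]
contact_force: [1.0, 0.9, 0.0]
grip_width: 0.0679
```

{"api": "jog_arm", "payload": {"plan": [[[1,-3.5,0],0],[[1.2,-3.5,0],0],[[1.2,-3.5,0],0],[[1.1,-3.5,-1],0],[[1.0,-2.5,-2],0],[[0,-1.0,-3],0],[[0,0,-2],0],[[0,0,0],0],[[0,0,0],0]]}}

```text
clock: 2.3
tcp_pos: [0.4803, 0.0306, 0.2242]
orientation: [-0.318, -3.125, 0.0]
contact_force: [0.8, -0.1, -0.3]
grip_width: 0.068
```

Run:
```python
from h import *
o=get_obs();c=get_calibration("wrist");f=grab_frame("wrist")
print(o["tcp_pos"],o["orientation"])
cv2.imwrite("pics/w1.png",cv2.resize(f[:,:,::-1],(800,600),interpolation=cv2.INTER_CUBIC))
# project predicted points
K=c["intrinsics"];Rm=R.from_rotvec(c["orientation"]).as_matrix()
P=np.array([[.481,.029,.048],[.481+.042*np.cos(.202),.029-.042*np.sin(.202),.048],[.481-.042*np.cos(.202),.029+.042*np.sin(.202),.048]])
q=(P-c["xyz"])@Rm@K.T;print((q[:,:2]/q[:,2:]+.5)/.7)
import pickle;pickle.dump(c,open("w1.pkl","wb"))
```

```text
[0.48031149 0.03059244 0.22420287] [-3.17708622e-01 -3.12510222e+00  2.64118650e-04]
[[396.19340436 298.822501  ]
 [396.40666173 377.21010625]
 [395.95709447 211.96141367]]
```

View pics/w1.png

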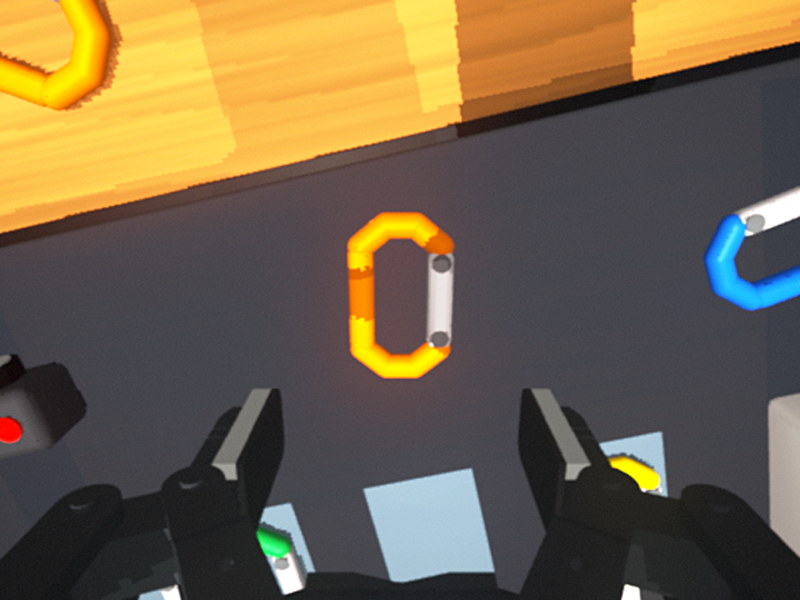

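Wrist view: the orange loop is centred near (401,295), against a prediction of (396,299). That puts it about 2 mm further toward +y, so the TCP is well lined up. The gate is on the right (+y) and the yaw matches. I'll descend.

{"api": "jog_arm", "payload": {"plan": [[[0,0,-1.5],0],[[0,0,-2],0],[[0,0,-2],0],[[0,0,-2],0],[[0,0,-1.5],0],[[0,0,-0.8],0],[[0,0,-0.4],0],[[0,0,0],0]], "hand": 6.0}}

```text
clock: 3.15
tcp_pos: [0.4806, 0.0307, 0.1223]
orientation: [0.317, 3.125, 0.001]
contact_force: [-0.3, 0.2, -0.1]
grip_width: 0.06
```

Run:
```python
from h import *
print(get_obs()["tcp_pos"])
a=grab_frame("side")[170:260,240:345,::-1];b=grab_frame("wrist")[:,:,::-1]
im=np.hstack([cv2.resize(a,(455,390),interpolation=cv2.INTER_CUBIC),cv2.resize(b[190:420,180:380],(339,390),interpolation=cv2.INTER_CUBIC)])
cv2.imwrite("pics/g1.png",im)
```

```text
[0.48064077 0.03068095 0.12234292]
```

View pics/g1.png

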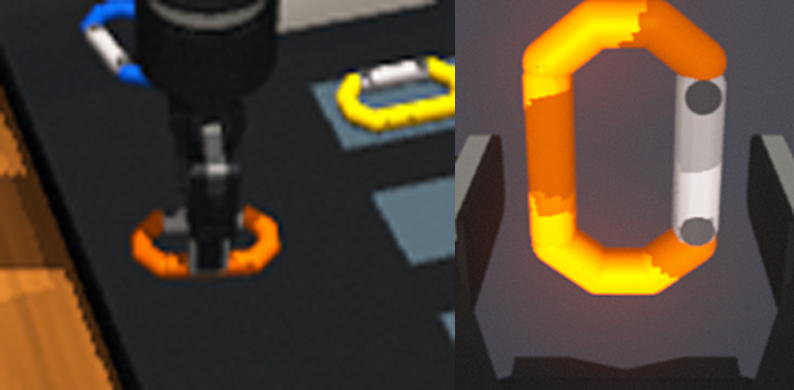

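{"api": "jog_arm", "payload": {"plan": [[[0,0.05,-0.2],0],[[0,0,-0.2],0],[[0,0,-0.2],0],[[0,0,-0.1],0],[[0,0,0],0]]}}

```text
clock: 3.75
tcp_pos: [0.4801, 0.0309, 0.1147]
orientation: [-0.318, -3.125, 0.0]
contact_force: [0.8, 0.5, -0.3]
grip_width: 0.0603
```

{"api": "jog_arm", "payload": {"plan": [[[0,0,0],0],[[0,0,0],0],[[0,0,0],0],[[0,0,0],0],[[0,0,0],0],[[0,0,0],0]], "hand": 3.5, "grip_force": 40}}

```text
clock: 4.35
tcp_pos: [0.4803, 0.0309, 0.1152]
orientation: [0.318, 3.125, 0.0]
contact_force: [-1.1, 0.1, 5.6]
grip_width: 0.0484
```

{"api": "jog_arm", "payload": {"plan": [[[0,0,0.3],0],[[0,0,0.7],0],[[0,0,1.5],0],[[0,0,2],0],[[0,0,1],0],[[0,0,0],0],[[0,0,0],0]]}}

```text
clock: 5.05
tcp_pos: [0.4801, 0.0311, 0.1698]
orientation: [0.318, 3.125, 0.0]
contact_force: [-0.8, 0.4, -0.0]
grip_width: 0.0486
```

Run:
```python
from h import *
o=get_obs();print(o["tcp_pos"],o["orientation"],o["grip_width"],o["contact_force"])
c=get_calibration("wrist");b=grab_frame("wrist")[:,:,::-1];a=grab_frame("side")[150:280,220:370,::-1]
M=R.from_rotvec(o["orientation"]).as_matrix();K=c["intrinsics"];Rm=R.from_rotvec(c["orientation"]).as_matrix()
P=o["tcp_pos"]+np.array([[x,y,.073+.003-.012]for x,y in[(0,0),(.042,0),(-.042,0),(0,.025),(0,-.025)]])@M.T
q=(P-c["xyz"])@Rm@K.T;print(q[:,:2]/q[:,2:])
cv2.imwrite("pics/l1.png",np.hstack([cv2.resize(a,(300,420)) if 0 else cv2.resize(a,(346,300),interpolation=cv2.INTER_CUBIC),cv2.resize(b,(400,300))]))
```

```text
[0.48010731 0.03105023 0.16977165] [3.17695081e-01 3.12535426e+00 3.27836492e-04] 0.04860707157156142 [-0.83973698  0.44739134 -0.04908253]
[[277.77899614 294.69741002]
 [277.64631733 195.54145242]
 [277.8903864  377.94361287]
 [339.35653184 294.75952984]
 [216.20077349 294.63528951]]
```

View pics/l1.png

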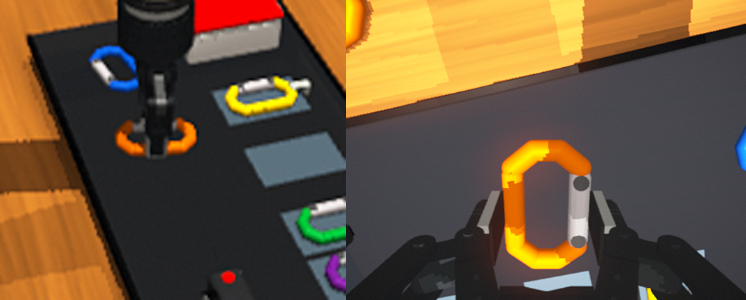

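Held and level: the loop spans rows 196–375, against 196–378 predicted for a centred grip. I'll cross-check the place position using its near edge in w1, corners (365,490) and (472,469).

Run:
```python
from h import *
import pickle;c=pickle.load(open("w1.pkl","rb"))
p=ray("",np.array([(365,490),(472,469)])*.7-.5,.040,c);d=p[1]-p[0];d/=np.linalg.norm(d);print(p,np.linalg.norm(p[1]-p[0]))
n=np.array([d[1],-d[0],0]);print("yaw",np.arctan2(n[1],n[0]),"centre",p.mean(0)+.05*n)
```

```text
[[ 0.59191012 -0.01211831  0.04      ]
 [ 0.59015507  0.04945038  0.04      ]] 0.06159370421448491
yaw 0.02849777146466277 centre [0.6410123  0.02009073 0.04      ]
```

{"api": "jog_arm", "payload": {"plan": [[[1,-0.1,0],0.02],[[1.8,-0.1,0],0.03],[[2,-0.15,0],0.03],[[2,-0.15,0],0.03],[[2,-0.15,0],0.03],[[2,-0.15,0],0.03],[[2,-0.15,0],0.03],[[1.8,-0.1,0],0.02],[[1,-0.1,0],0],[[0.4,0,0],0],[[0,0,0],0],[[0,0,0],0]]}}

```text
clock: 6.35
tcp_pos: [0.6395, 0.0195, 0.1696]
orientation: [0.027, -3.14, -0.0]
contact_force: [0.1, -0.5, -1.0]
grip_width: 0.0487
```

Run:
```python
from h import *
o=get_obs();a=2*np.arctan2(o["orientation"][1],o["orientation"][0])-np.pi
print(o["tcp_pos"],(a+1)%np.pi-1,o["grip_width"])
```

```text
[0.63948567 0.01946695 0.16960628] 0.017152438247654445 0.04872986693247164
```

{"api": "jog_arm", "payload": {"plan": [[[0,0,-1],0],[[0,0,-1.5],0],[[0,0,-1.3],0],[[0,0,-0.6],0],[[0,0,-0.2],0],[[0,0,0],0]]}}

```text
clock: 6.95
tcp_pos: [0.6401, 0.0194, 0.1234]
orientation: [0.027, -3.141, 0.0]
contact_force: [1.1, -0.5, -0.3]
grip_width: 0.0486
```

Run:
```python
from h import *
o=get_obs();print(o["tcp_pos"],o["contact_force"])
b=grab_frame("wrist")[:,:,::-1]
cv2.imwrite("pics/p1.png",cv2.resize(b,(800,600),interpolation=cv2.INTER_CUBIC))
```

```text
[0.6401129  0.0193568  0.12344389] [ 1.05480409 -0.51095929 -0.34318803]
```

View pics/p1.png

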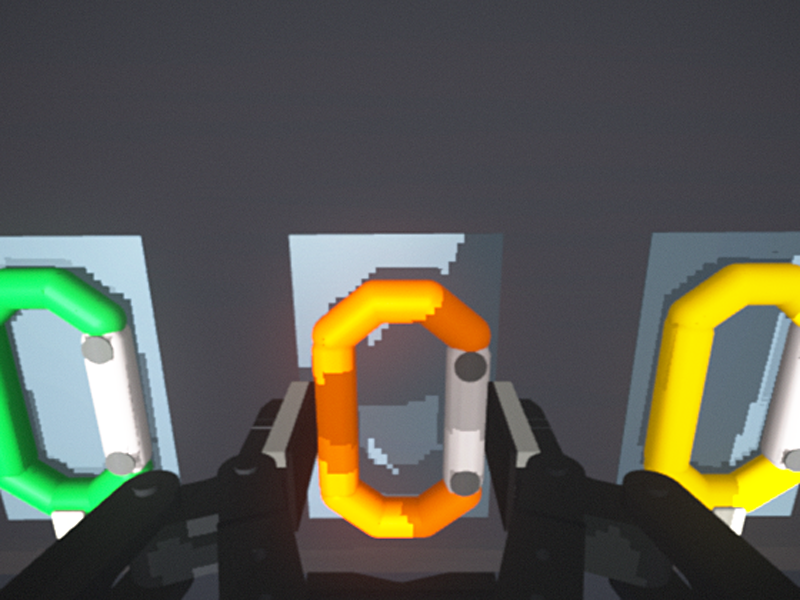

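Run:
```python
from h import *
u=lambda p,z:ray("wrist",np.array(p)*.7-.5,z).round(4)[:,:2]
print("place",u([(290,235),(503,233),(489,517),(308,517)],.040), u([(290,235),(503,233),(489,517),(308,517)],.040).mean(0))
print("ours",u([(402,281),(402,538),(314,420),(490,420)],.055))
print("yellow",u([(765,264),(740,514)],.046),"green",u([(30,267),(60,516)],.046))
```

```text
place [[ 0.5915 -0.0127]
 [ 0.5898  0.0491]
 [ 0.6903  0.052 ]
 [ 0.6915 -0.0111]] [0.640775 0.019325]
ours [[ 0.6004  0.02  ]
 [ 0.6862  0.0216]
 [ 0.6436 -0.0051]
 [ 0.6426  0.0467]]
yellow [[0.5962 0.1229]
 [0.6824 0.1346]] green [[ 0.6008 -0.0858]
 [ 0.6874 -0.0931]]
```

{"api": "jog_arm", "payload": {"plan": [[[-0.25,-0.15,-0.2],0],[[0,0,-0.2],0],[[0,0,-0.2],0],[[0,0,-0.15],0],[[0,0,-0.05],0],[[0,0,0],0],[[0,0,0],0]]}}

```text
clock: 7.7
tcp_pos: [0.6378, 0.018, 0.116]
orientation: [-0.027, 3.141, 0.0]
contact_force: [-0.7, -0.2, -0.5]
grip_width: 0.0487
```

{"api": "jog_arm", "payload": {"plan": [[[0,0,-0.06],0],[[0,0,-0.06],0],[[0,0,0],0],[[0,0,0],0]]}}

```text
clock: 8.1
tcp_pos: [0.6378, 0.0179, 0.1152]
orientation: [-0.027, 3.141, 0.0]
contact_force: [-1.8, -0.1, 4.6]
grip_width: 0.0484
```

Contact at the same height as the pick, and the loop is still held. I'll open a little, then retreat straight up.

{"api": "jog_arm", "payload": {"plan": [[[0,0,0],0],[[0,0,0],0],[[0,0,0],0],[[0,0,0],0],[[0,0,0],0]], "hand": 6.4}}

```text
clock: 8.6
tcp_pos: [0.6377, 0.0179, 0.1146]
orientation: [0.027, -3.141, 0.0]
contact_force: [-0.6, 0.9, -0.4]
grip_width: 0.064
```

{"api": "jog_arm", "payload": {"plan": [[[0,0,0.5],0],[[0,0,1.5],0],[[0,0,2.5],0],[[0,0,3],0],[[0,0,3],0],[[0,0,2],0],[[0,0,0],0],[[0,0,0],0]]}}

```text
clock: 9.4
tcp_pos: [0.6378, 0.018, 0.2407]
orientation: [-0.027, 3.14, 0.001]
contact_force: [-0.5, 0.3, -0.6]
grip_width: 0.0638
```

Run:
```python
from h import *
o=get_obs();print(o["tcp_pos"],o["grip_width"])
c=get_calibration("wrist");b=grab_frame("wrist")[:,:,::-1]
import pickle;pickle.dump(c,open("w2.pkl","wb"))
a=grab_frame("side")[140:300,220:420,::-1]
cv2.imwrite("pics/f1.png",np.hstack([cv2.resize(b,(500,375),interpolation=cv2.INTER_CUBIC),cv2.resize(a,(300,375),interpolation=cv2.INTER_CUBIC)]))
```

```text
[0.63782453 0.01797161 0.24072734] 0.06382029645462835
```

View pics/f1.png

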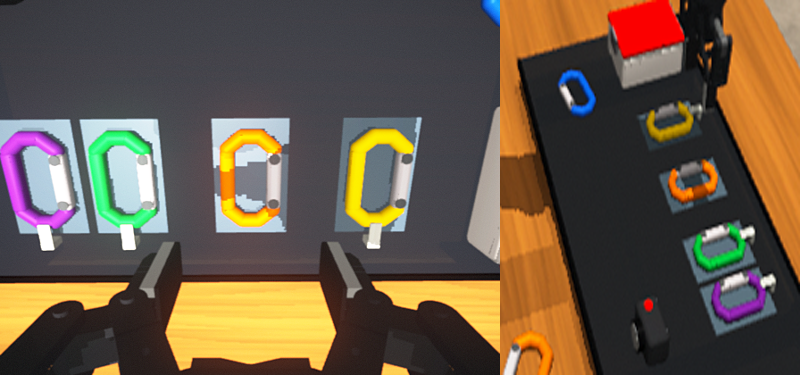

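The loop is centred near (251,178) in its rectangle, whose centre is near (250,176). It lies flat and in line, with the gate on the same side as the others. Blue and the headlamp look undisturbed, and the gripper is well clear.

```bash
python3 -c "
from bench import *
print(hand_in())"
```

```text
the job is handed in; nothing more can be done
None
```

The smaller orange carabiner, the one on the glass, is now flat in the empty place, and the job is handed in at about 9.5 s of the 35 s allowed. I gripped it across its width and turned it about 0.22 rad into line. I then lowered it until the fingers met the glass with a force of about 5 N, opened the gripper and went straight up.

- **Placement:** in the last wrist picture the carabiner is within about 3 mm of the centre of the marking. It is in line with the row, with its silver gate on the same side as the others.
- **Bystanders:** the blue carabiner and headlamp look unmoved in the side view. I judged this by eye and did not measure it.
- **Gripper:** it ended clear of everything, about 125 mm above where it let go.
- **Disagreements:** the top and wrist cameras differed by 2–3 mm on positions. I settled this close up with a final shift of about 3 mm before setting down. No check failed.

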